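Stand tool handles up for finishing

TASK

Lift the lid off the shallow wooden box by its knob and set it down flat on the bench or the wool mat, well in from the bench's front edge. Then, one handle at a time: take it out of the box, lay it butt-down against the stop on the sloping rest and let go, take it again with a new grip, and stand it upright in the low tray with its brass ferrule up, until every handle stands there clear of the others by about a finger's width or more. Finally put the lid back so that it closes the box squarely and fully.

Things in the scene. Friction and masses are not known exactly. Their poses are not given: they have to be found in the camera images.
- box_rim (a point): centre of the mouth of a fixed shallow wooden box, 50 mm above the bench; x, y along its sides, z up. Outside 130 (x) by 200 (y) by 50 mm, walls 8 mm, inner floor 16 mm above the bench. Handles lie inside along its x, side by side, 52 mm apart in y. The bench's front edge is at x = 0.23 in the world; the bench is free to the left of the box and tray, to y = 0.68
- lid_knob (a point): mid-height centre of the loose lid's round wooden knob, 26 mm across, 25 mm high, 2 mm clear of the plate; z up. Lid: plate 134 (x) by 204 (y) by 8 mm, 220 g, with a 6 mm deep panel below, 4 mm play in the box; either way round fits. This point is 29 mm above the lid's lowest face: 23 mm above box_rim when fully home (as at the start), 29 mm above what it lies on (bench, or the 6 mm wool mat)
- rest_foot (a point): fixed wooden rest: middle of the slope where it meets the stop, 34 mm above the bench. x: horizontal, the way the 45 degree slope rises; z up. Slope 93 mm long, only 20 mm wide: fingers pass down beside it. Cheeks (34 mm apart inside, 48 outside, 14 mm above the slope) guide its lowest 40 mm; stop 12 mm thick, 18 mm high, square to the slope. Base plate 136 x 80 x 14 mm
- rest_seat (a point): where the centre of a handle is when it lies home on the slope, butt against the stop, ferrule uppermost: 50 mm up along the slope from rest_foot and 13 mm out square to it. Axes as rest_foot. Beware: the end of a black cable hangs from the wall lamp, fixed, at about x 0.42, y 0.06, 0.30 m above the bench, and rises from there away from the robot to x 0.60, y -0.03 at 0.88 m: keep the arm to its left (+y)
- tray_floor (a point): centre of the floor of a fixed low dark wooden tray, 15 mm above the bench; x, y along its sides, z up. Outside 86 (x) by 178 (y) mm, rim 24 mm above the bench, walls 7 mm. A handle standing in it has its centre 50 mm above this floor
- handle_a_mid (a point): centre of an octagonal wooden tool handle (two or three are present, all alike; None if absent). 100 mm long, 26 mm across flats, 70 g; x points along it from the flat butt (x = -50 mm) to the brass ferrule (x = +50). Octagonal from x = -50 to +29 mm, then a 19 mm round ferrule. Starts flat on the box floor, ferrule to or from the robot; does not roll easily
- handle_b_mid (a point): centre of an octagonal wooden tool handle (two or three are present, all alike; None if absent). 100 mm long, 26 mm across flats, 70 g; x points along it from the flat butt (x = -50 mm) to the brass ferrule (x = +50). Octagonal from x = -50 to +29 mm, then a 19 mm round ferrule. Starts flat on the box floor, ferrule to or from the robot; does not roll easily
- handle_c_mid (a point): centre of an octagonal wooden tool handle (two or three are present, all alike; None if absent). 100 mm long, 26 mm across flats, 70 g; x points along it from the flat butt (x = -50 mm) to the brass ferrule (x = +50). Octagonal from x = -50 to +29 mm, then a 19 mm round ferrule. Starts flat on the box floor, ferrule to or from the robot; does not roll easily

How it is judged:
By the outcome, as a careful person would: the job done as asked, in the order asked, and still so for the second after the job is handed in, with the robot touching nothing.
Of handle_a, handle_b, handle_c only 2 to 3 are there at a start; the rules pass over those that are not, and their reading is None.
At some moment in a run one of lid may be knocked a few centimetres aside while the robot is not near it.
Once in a run the grip may slacken for a moment while it holds something.
It also fails if it takes over 210 s, if anything falls off the work surface, if the arm or the gripper's body presses on something with over 40 N, if the wrist force passes 120 N, or if a joint passes its speed limit or range.

ROBOT

A 6-joint arm with a two-finger parallel gripper is mounted at the origin on a cart in front of the work surface, level with it; the furniture and walls round the work are solid. World frame = base frame: x ahead of the robot, y to its left, z up, the work surface at z = 0. Lengths are in m, angles in degrees, forces in N, time in s.
With the tool pointing down it reaches from about 0.35 to 0.925 m from the base axis. Payload 6.4 kg.
Tool frame: the origin (TCP) lies at the very end of the fingers, on their centre line; the grasp point (between the pads) lies 19 mm behind it (robot.hold_point_z is the distance from the TCP to the grasp point, in m); y points along the fingers, z is the direction in which the jaws open and shut, and the axes are right-handed (so a half turn about y gives the same grasp; the last joint's range is limited). The gripper opens to 94 mm and grips with 3 to 60 N. Pads are 16 mm wide; open, the fingers measure 119 mm over their backs; the gripper's body (75 mm by 177 mm) begins 78 mm behind the grasp point.
Start: joints at [64.28, 14.043, 89.255, -0, 76.702, -9.975], TCP at [0.176, 0.626, 0.205] pointing down, gripper open.
Joint ranges: [-179.41, 179.41], [-58.25, 129.5], [7.25, 145.43], [-54.29, 234.29], [11.92, 165.04], [-157.13, 157.13]. Speed limits (degrees/s): [147.25, 147.25, 180, 180, 180, 180].

INTERFACE

Orientations are given as [roll, pitch, yaw] about the fixed x, y, z axes, in that order (R = Rz(yaw) Ry(pitch) Rx(roll)).
In Python, from bench import robot gives the robot as it stands. Calls block until the motion is done:
- robot.goto(position, orientation): joint-space move of the TCP to a pose.
- robot.move_straight(position, frame=None, max_speed=0.15): straight line of the TCP; frame=None keeps the orientation; max_speed is the mean speed in m/s.
- robot.move_joints(angles): joint-space move.
- robot.let_go() and robot.close_gripper(strength=None): open the fingers fully, or close them until they stop; strength is the grip in N (None keeps the last).
- robot.hold(seconds).
- robot.ik(position, orientation): joint angles nearest the present ones, or None.
- robot.get_image(name): name is "scene" or "top"; returns the picture (480x640x3 uint8, red, green, blue); there is no depth.
- robot.camera_params(name): a dict with "vertical_fov" (degrees; the focal length in pixels is half the picture's height over the tangent of half this angle, whatever the lens; pixels are square), "cx", "cy" (the principal point, pixels), "pose" (4x4, takes a point from camera to world coordinates). Camera axes: x right, y down, z forward; pixel columns grow to the right and rows downward; lengths in m; the calibration is good to about 2 mm. A picture is of the moment at which its call begins. camera_params takes no time and is no camera call.
A pose or a line that the arm cannot do raises robot.IKError and nothing moves.
- robot.close_job(): hands the job in, once; it reports no verdict.
Readings, each from a call of its own:
- robot.current_clock(): time.
- robot.current_qpos(): joint angles.
- robot.current_dq(): joint speeds.
- robot.current_tau(): joint torques, N m.
- robot.current_tool_pos(): TCP position.
- robot.current_tool_rot(): TCP orientation.
- robot.current_force(): force on the tool from outside, world axes, zero at the start.
- robot.current_moment(): the same for the moment, N m.
- robot.current_grip_width(): opening from 0.0 (shut) to 1.0 (fully open).
Only numpy, scipy, OpenCV 4.12 (cv2) and the standard library are available. Lean on these libraries where they do the work, as an engineer would, in place of code of your own. Each camera call takes 0.05 s, during which the arm holds its last target. There are 200 camera calls.

## Working session

There is one attempt and no reset: what is moved stays moved. The work goes in short steps, each a Python script; the robot and the scene stay as the last script left them, time stands still between calls to the robot, and variables do not carry over. Pictures are saved under pics/ and viewed, about 12 in all and at most 16, crops included, and the job is handed in when it is done.

```bash
ls; mkdir -p pics
python3 - <<'E'
from bench import robot
import cv2,numpy as np
np.set_printoptions(precision=4,suppress=True)
for n in("scene","top"):
    im=robot.get_image(n);cv2.imwrite(f"pics/{n}0.png",im[...,::-1]);p=robot.camera_params(n);print(n,p)
print(robot.current_tool_pos(),robot.current_tool_rot(),robot.hold_point_z,robot.current_clock())
E
```

```text
pics
scene {'vertical_fov': 51.54098192772249, 'cx': 327.2483972536962, 'cy': 247.25570809435578, 'pose': array([[-0.0585, -0.889 ,  0.4542,  0.1114],
       [-0.9983,  0.0483, -0.0341,  0.3561],
       [ 0.0084, -0.4554, -0.8902,  0.8283],
       [ 0.    ,  0.    ,  0.    ,  1.    ]])}
top {'vertical_fov': 50.185955851814796, 'cx': 319.33797191718435, 'cy': 244.38275784038427, 'pose': array([[ 0.0202, -0.9853,  0.1697,  0.341 ],
       [-0.9998, -0.0188,  0.0097,  0.3191],
       [-0.0063, -0.1699, -0.9854,  0.9278],
       [ 0.    ,  0.    ,  0.    ,  1.    ]])}
[0.1761 0.6251 0.2044] [-90.0982   0.0166 -15.7419] 0.0188 0.1
```

View pics/scene0.png

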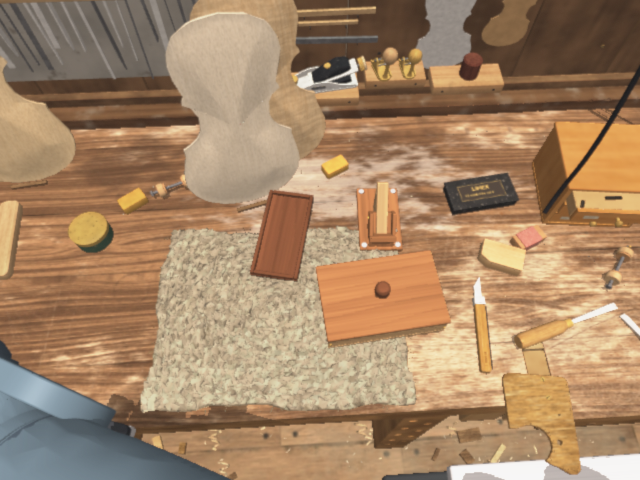

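View pics/top0.png

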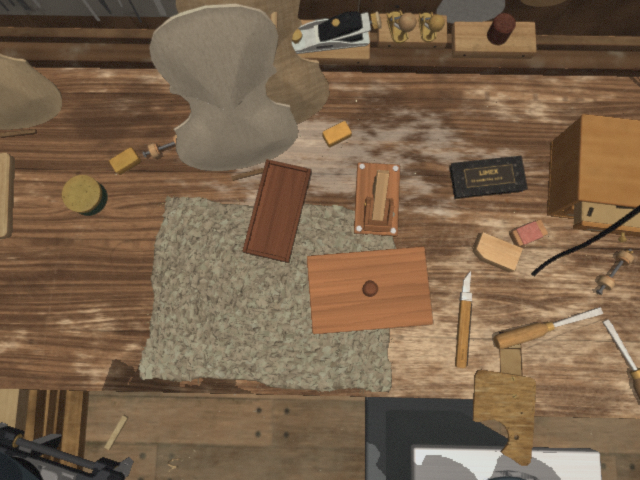

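The scene view shows the lid with its knob at (383,289), the tray at (283,235), and the rest at (380,218), with its slope rising away from the robot. In the top view they are at (370,288), (278,211) and (378,198). Next I'll view enlarged crops to pick corners.

Run:
```python
import cv2
a=cv2.imread("pics/top0.png")[150:345,240:445]
b=cv2.imread("pics/scene0.png")[170:355,245:455]
for n,i,o in(("topc",a,(240,150)),("scenec",b,(245,170))):
    i=cv2.resize(i,None,fx=3,fy=3,interpolation=cv2.INTER_CUBIC)
    for k in range(0,i.shape[1],60): cv2.putText(i,str(o[0]+k//3),(k,8),0,.3,(255,255,255));cv2.line(i,(k,8),(k,14),(255,255,255))
    for k in range(0,i.shape[0],60): cv2.putText(i,str(o[1]+k//3),(0,k+4),0,.3,(255,255,255))
    cv2.imwrite(f"pics/{n}.png",i)
```

```text
(no output)
```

View pics/topc.png

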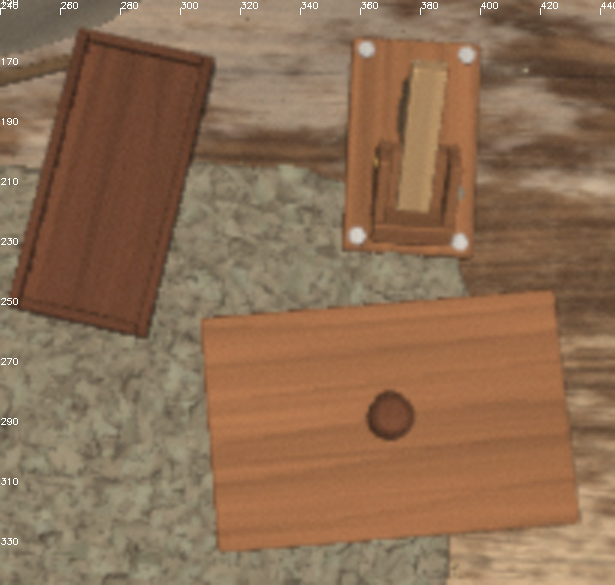

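View pics/scenec.png

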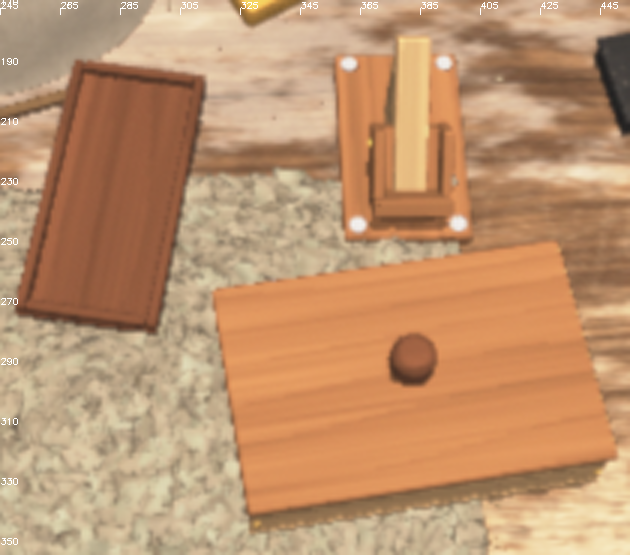

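Tray, rest screws and slope, lid corners and knob are all readable in both crops. Next I'll triangulate them.

```bash
cat > geo.py <<'E'
import numpy as np,cv2
from bench import robot
np.set_printoptions(precision=4,suppress=True)
CP={n:robot.camera_params(n) for n in("scene","top")}
def ray(n,uv):
    p=CP[n];f=240/np.tan(np.radians(p["vertical_fov"]/2));uv=np.atleast_2d(uv)
    d=np.c_[(uv-[p["cx"],p["cy"]])/f,np.ones(len(uv))]@p["pose"][:3,:3].T
    return p["pose"][:3,3],d
def plane(n,uv,z):
    o,d=ray(n,uv);return o+d*((z-o[2])/d[:,2])[:,None]
def tri(t,s):
    (o1,d1),(o2,d2)=ray("top",t),ray("scene",s);out=[]
    for a,b in zip(d1,d2):
        k=np.linalg.lstsq(np.c_[a,-b],o2-o1,rcond=None)[0];p,q=o1+k[0]*a,o2+k[1]*b
        out.append(np.r_[(p+q)/2,np.linalg.norm(p-q)])
    return np.array(out)
def proj(n,P):
    p=CP[n];f=240/np.tan(np.radians(p["vertical_fov"]/2));c=(np.atleast_2d(P)-p["pose"][:3,3])@p["pose"][:3,:3]
    return c[:,:2]/c[:,2:]*f+[p["cx"],p["cy"]]
def snap(n,name=None):
    im=robot.get_image(n)[...,::-1].copy()
    if name: cv2.imwrite(f"pics/{name}.png",im)
    return im
E
python3 - <<'E'
from geo import *
c=lambda L,o:(np.array(L)+.5)/3-.5+o
T=dict(lid=[(202,320),(554,291),(579,521),(219,550)],tray=[(82,28),(214,60),(148,337),(11,307)],screw=[(366,49),(467,55),(460,242),(357,236)],base=[(354,38),(480,44),(471,257),(344,249)],slope=[(414,60),(448,64),(433,214),(398,212)],knob=[(391,415)])
S=dict(lid=[(214,291),(557,242),(617,457),(250,515)],tray=[(78,61),(205,77),(156,331),(17,313)],screw=[(348,64),(444,64),(459,223),(358,224)],base=[(336,57),(457,57),(471,240),(346,240)],slope=[(399,38),(431,38),(429,192),(395,190)],knob=[(413,358)])
Z=dict(lid=.058,tray=.024,screw=.015,base=.014,slope=None,knob=.073)
for k in T:
    t,s=c(T[k],(240,150)),c(S[k],(245,170));P=tri(t,s);print(k,P.mean(0));
    if k=='slope':print(P)
    if Z[k]:
        for n,u in(("top",t),("scene",s)):
            q=plane(n,u,Z[k]);m=q.mean(0)
            print("  ",n,m)
            if len(q)==4:
                a=q[0]+q[1]-q[2]-q[3];b=q[0]+q[3]-q[1]-q[2]
                print("   xdir",np.degrees(np.arctan2(a[1],a[0])),"ydir-90",np.degrees(np.arctan2(b[1],b[0]))-90,"size",np.linalg.norm(a)/2,np.linalg.norm(b)/2)
E
```

```text
lid [0.4154 0.2408 0.0512 0.0006]
   top [0.415  0.2416 0.058 ]
   xdir 5.432390147748211 ydir-90 5.78020731662906 size 0.13028652242620656 0.20197670219885486
   scene [0.4129 0.2416 0.058 ]
   xdir 5.499274247435443 ydir-90 5.8978660567961185 size 0.13172447888685213 0.20091030863032022
tray [0.5603 0.4057 0.0149 0.0006]
   top [0.5585 0.4046 0.024 ]
   xdir -11.599211354188622 ydir-90 -12.210403645391708 size 0.17659160116497238 0.0837649891066918
   scene [0.5557 0.405  0.024 ]
   xdir -11.885083336016814 ydir-90 -11.334602327564582 size 0.1789438763929035 0.08275951265859267
screw [0.5877 0.2232 0.012  0.0003]
   top [0.5868 0.2237 0.015 ]
   xdir -2.312624022218204 ydir-90 -2.4171506843981803 size 0.11808720262367121 0.06237800772866413
   scene [0.5858 0.2236 0.015 ]
   xdir -2.1779322207748013 ydir-90 -2.7513257239646265 size 0.11699758509743098 0.06239338009465262
base [0.5886 0.2224 0.0051 0.0007]
   top [0.5863 0.2238 0.014 ]
   xdir -2.4254728281044717 ydir-90 -2.19934750694658 size 0.13399485397148844 0.07742778952330238
   scene [0.5835 0.2236 0.014 ]
   xdir -2.813239130322208 ydir-90 -3.0708071606765373 size 0.13396854444473363 0.0778870530262795
slope [0.5783 0.222  0.059  0.0007]
[[0.6182 0.2295 0.0832 0.0011]
 [0.6153 0.2106 0.0859 0.0008]
 [0.5401 0.2133 0.0309 0.0004]
 [0.5398 0.2347 0.0361 0.0004]]
knob [0.4162 0.2412 0.0704 0.0002]
   top [0.416  0.2416 0.073 ]
   scene [0.4152 0.2416 0.073 ]
```

Run:
```python
from geo import *
c=lambda L,o:(np.array(L)+.5)/3-.5+o
for n,t,o in(("top",[(414,60),(448,64),(433,214),(398,212)],(240,150)),("scene",[(399,38),(431,38),(429,192),(395,190)],(245,170))):
    u=c(t,o);print(n,plane(n,u[:2],.0998).mean(0),plane(n,u[2:],.034).mean(0))
# feasibility of poses
def o(y): return [-90,0,y]
print(robot.current_qpos())
for P,R in [((.416,.2416,.055),(-90,0,0)),((.416,.2416,.055),(-90,0,-84)),((.4,.45,.04),(-90,0,5))]:
    print(P,R,robot.ik(P,R))
from scipy.spatial.transform import Rotation as R
M=R.from_euler('xyz',robot.current_tool_rot(),degrees=True).as_matrix();print(M)
```

```text
top [0.6118 0.2223 0.0998] [0.5398 0.2239 0.034 ]
scene [0.6063 0.2223 0.0998] [0.5397 0.2243 0.034 ]
[64.2819 14.0805 89.3199 -0.0007 76.6991 -9.9761]
(0.416, 0.2416, 0.055) (-90, 0, 0) [ 16.6103   2.8095 119.2163   0.      57.9742 -73.3897]
(0.416, 0.2416, 0.055) (-90, 0, -84) [ 16.6103   2.8095 119.2163  -0.      57.9742  10.6103]
(0.4, 0.45, 0.04) (-90, 0, 5) [ 37.5876  19.2119 101.8118   0.      58.9763 -57.4124]
[[ 0.9625 -0.0007  0.2713]
 [-0.2713 -0.0016  0.9625]
 [-0.0003 -1.     -0.0017]]
```

Run:
```python
from geo import *
robot.move_straight([.375,.48,.0235],max_speed=.03);info()
robot.let_go();robot.move_straight([.375,.48,.2]);robot.goto([.30,.60,.25],down(-60))
a=snap("top");b=snap("scene");info()
cv2.imwrite("pics/open.png",np.hstack([cv2.resize(a[150:350,200:440],None,fx=1.66,fy=2),cv2.resize(b[170:370,220:460],None,fx=1.66,fy=2)]))
a=a[215:365,290:440];cv2.imwrite("pics/boxt.png",cv2.resize(a,None,fx=4,fy=4,interpolation=cv2.INTER_CUBIC))
```

```text
[0.3752 0.4801 0.0238] grip 0.265 F [-0.4768 -0.3804 -2.5883] t 6.7
 [0.3008 0.5983 0.2485] grip 0.998 F [-0.8134  0.9643  0.2992] t 9.9
```

View pics/open.png

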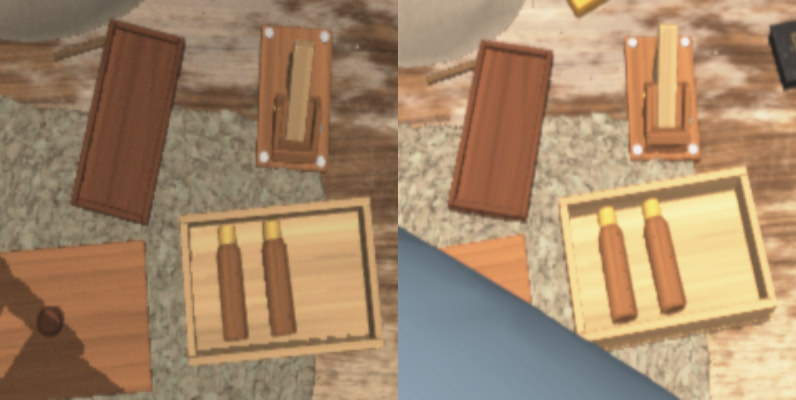

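View pics/boxt.png

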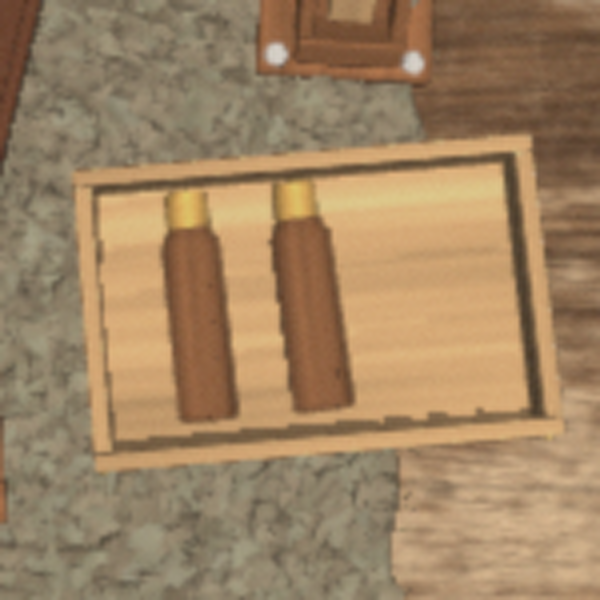

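The box holds two handles, left and middle, with their ferrules away from the robot. The crop puts their ferrule ends at (294,182) and (187,192) and their butts at (323,410) and (209,418). The lid lies on the mat to the left. Next I'll locate the handles, check that the key poses are reachable, and take the middle one.

```bash
cat >> geo.py <<'E'
def rz(a): a=np.radians(a);return np.array([[np.cos(a),-np.sin(a),0],[np.sin(a),np.cos(a),0],[0,0,1]])
RY=-2.4; S2=2**-.5
UP=rz(RY)@[S2,0,S2]; OUT=rz(RY)@[-S2,0,S2]
FOOT=np.array([.540,.224,.034]); SEAT=FOOT+.05*UP+.013*OUT
def slope_tcp(c,xg=.012,t=.010): return c+xg*UP-t*OUT          # tool square to slope: [-90,-45,RY]
def slope2_tcp(c,xg=.017,t=.010): return c+xg*UP+[0,0,-t]      # tool straight down
TRAY=np.array([.557,.405,.015]); TY=-11.7
def tray_tcp(u,lift=0,xg=.017,t=.010): 
    c=TRAY+rz(TY)@[u,0,0]+[0,0,.05+lift]
    return c+[0,0,xg]+t*(rz(TY)@[S2,0,-S2])
TO=[-90,-45,TY]
BOX=np.array([.414,.2416,0]); BY=5.6
E
python3 - <<'E'
from geo import *
q=lambda L:(np.array(L)+.5)/4-.5+[290,215]
for n,e in(("M",[(294,182),(323,410)]),("L",[(187,192),(209,418)])):
    u=q(e);f=plane("top",u[:1],.035)[0];b=plane("top",u[1:],.04)[0];d=f-b
    c=(f+b)/2;print(n,c,np.hypot(*d[:2]),np.degrees(np.arctan2(d[1],d[0])),"box frame",(rz(-BY)@(c-BOX))[:2])
print(SEAT)
for P,o in[(slope_tcp(SEAT),[-90,-45,RY]),(slope_tcp(SEAT+.06*OUT),[-90,-45,RY]),(slope2_tcp(SEAT),down(RY)),(slope2_tcp(SEAT+[0,0,.1]),down(RY)),(slope2_tcp(SEAT+[0,0,.1]),[-90,-45,RY]),(tray_tcp(.04,.1),TO),(tray_tcp(.04),TO),(tray_tcp(-.04),TO)]:
    print(P,robot.ik(P,o))
E
```

```text
M [0.4186 0.2441 0.0375] 0.09993841602560845 7.242794510463756 box frame [0.0048 0.002 ]
L [0.4137 0.2919 0.0375] 0.09875864745264445 6.233747726848742 box frame [0.0046 0.0501]
[0.5661 0.2229 0.0785]
[0.5817 0.2223 0.08  ] None
[0.5393 0.224  0.1224] [ 18.4094  -5.2991 129.0559 -48.7109  19.5314 -27.936 ]
[0.5782 0.2224 0.0806] [ 10.5675  17.92    98.4951   0.      63.5849 -77.0325]
[0.5782 0.2224 0.1806] [ 10.5675  11.3129  95.1347   0.      73.5524 -77.0325]
[0.5782 0.2224 0.1806] [ 16.5772  -6.8456 123.1883 -34.3099  24.0757 -44.4085]
[0.6031 0.3955 0.1749] [ 35.9315  14.3115 101.5084 -50.6103  42.5302 -10.3088]
[0.6031 0.3955 0.0749] None
[0.5248 0.4117 0.0749] None
```

Run:
```python
from geo import *
from scipy.spatial.transform import Rotation as R
def chk(c,ax,xg,t,p,ps,lift=0):
    M=R.from_euler('xyz',[-90,p,ps],degrees=True).as_matrix();d=M[:,1]
    P=c+xg*ax+t*d
    r=[robot.ik(P+[0,0,l],[-90,p,ps]) for l in(0,.1)]
    r+=[robot.ik(P+[0,0,l],(R.from_matrix(M)*R.from_euler('y',180,degrees=True)).as_euler('xyz',degrees=True)) for l in(0,.1)]
    return "".join("01"[x is not None] for x in r)
C=BOX+[0,0,.029]
for p in range(-45,61,5):
    print(p,"box",chk(C,rz(BY)@[1,0,0],.012,.01,p,BY),"slope",chk(SEAT,UP,.014,.01,p,RY),"tray+",chk(TRAY+rz(TY)@[.04,0,0]+[0,0,.05],np.array([0,0,1]),.017,.01,p,TY),"tray-",chk(TRAY+rz(TY)@[-.04,0,0]+[0,0,.05],np.array([0,0,1]),.017,.01,p,TY))
```

```text
-45 box 0101 slope 0101 tray+ 0100 tray- 0100
-40 box 0101 slope 1111 tray+ 1100 tray- 1100
-35 box 1111 slope 1111 tray+ 1101 tray- 1100
-30 box 1111 slope 1111 tray+ 1111 tray- 1101
-25 box 1111 slope 1111 tray+ 1111 tray- 1111
-20 box 1111 slope 1111 tray+ 1111 tray- 1111
-15 box 1111 slope 1111 tray+ 1111 tray- 1111
-10 box 1111 slope 1111 tray+ 1111 tray- 1111
-5 box 1111 slope 1111 tray+ 1111 tray- 1111
0 box 1111 slope 1111 tray+ 1111 tray- 1111
5 box 1111 slope 1111 tray+ 1111 tray- 1111
10 box 1111 slope 1111 tray+ 1111 tray- 1111
15 box 1111 slope 1111 tray+ 1111 tray- 1111
20 box 1111 slope 1111 tray+ 1111 tray- 1111
25 box 1111 slope 1111 tray+ 1111 tray- 1111
30 box 1111 slope 1111 tray+ 1111 tray- 1111
35 box 1111 slope 1111 tray+ 1111 tray- 1111
40 box 1111 slope 1111 tray+ 1111 tray- 1111
45 box 1111 slope 1111 tray+ 1111 tray- 1111
50 box 1111 slope 1111 tray+ 1111 tray- 1111
55 box 1111 slope 1111 tray+ 1111 tray- 1111
60 box 1111 slope 1111 tray+ 1111 tray- 1111
```

```bash
cat >> geo.py <<'E'
from scipy.spatial.transform import Rotation as R
def tcp(c,ax,xg,t,o): return c+xg*np.array(ax)+t*R.from_euler('xyz',o,degrees=True).as_matrix()[:,1]
BO=[-90,15,6]; SO=[-90,-30,RY]; S2O=[-90,20,RY]; TO=[-90,-25,TY]
G1=(.012,.009); G2=(.016,.014)
def pick_box(c,vtool):   # c handle centre in world, vtool: tool centre in box y
    ax=rz(6)@[1,0,0]; P=tcp(c,ax,*G1,BO); v=(rz(-BY)@(P-BOX))[1]; P=P+rz(BY)@[0,vtool-v,0]
    robot.goto(P+[0,0,.12],BO); robot.move_straight(P,max_speed=.12); info("at box")
    robot.close_gripper(35); info("gripped"); robot.move_straight(P+[0,0,.17]); info("lifted")
def to_slope(c0=.006):
    robot.goto(tcp(SEAT+c0*UP+.07*OUT,UP,*G1,SO),SO); info("above rest")
def lay(c0=.006):
    robot.move_straight(tcp(SEAT+c0*UP+.02*OUT,UP,*G1,SO),max_speed=.08); robot.hold(.4);F0=robot.current_force()
    robot.move_straight(tcp(SEAT+c0*UP+.003*OUT,UP,*G1,SO),max_speed=.04)
    for k in range(8):
        F=robot.current_force()-F0;print(k,"n",F@OUT,"s",F@UP)
        if F@OUT>3: break
        robot.move_straight(tcp(SEAT+c0*UP+(.003-.001*(k+1))*OUT,UP,*G1,SO),max_speed=.03)
    n=.003-.001*k
    for j in range(12):
        robot.move_straight(tcp(SEAT+(c0-.001*(j+1))*UP+n*OUT,UP,*G1,SO),max_speed=.03)
        F=robot.current_force()-F0
        if F@UP>4: break
    print("slid",c0-.001*(j+1),"n",n,F@OUT,F@UP)
E
python3 - <<'E'
from geo import *
pick_box(np.array([.4186,.2441,.029]),-.0265)
to_slope()
b=snap("scene");a=snap("top")
cv2.imwrite("pics/held.png",np.hstack([cv2.resize(a[130:330,250:450],None,fx=2,fy=2),cv2.resize(b[130:330,280:480],None,fx=2,fy=2)]))
E
```

```text
at box [0.4317 0.2168 0.021 ] grip 1.001 F [ 0.6919 -0.1541  0.1396] t 12.7
gripped [0.4309 0.2165 0.0203] grip 0.306 F [0.0931 0.3421 1.9761] t 13.7
lifted [0.4303 0.2165 0.1892] grip 0.311 F [ 0.7856 -0.2323 -1.2673] t 15.0
above rest [0.5339 0.2242 0.1329] grip 0.31 F [ 0.9627  0.5104 -0.2156] t 15.9
```

View pics/held.png

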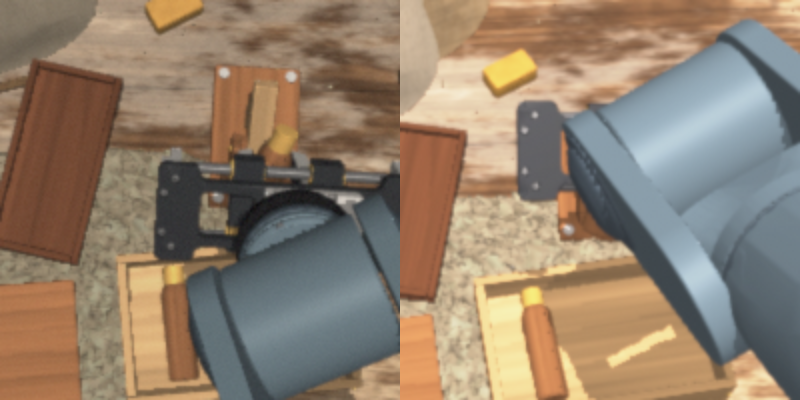

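The grip reads 0.31 (about 29 mm) and the ferrule at top-crop (285,138) sits to the right of the slope line. So the handle is skewed about 10° in the grip. I'll set it back on the box floor, measure it and regrip squarely.

Run:
```python
from geo import *
robot.goto([.4309,.2165,.1892],BO); robot.move_straight([.4309,.2165,.0215],max_speed=.1); info()
robot.let_go(); robot.move_straight([.4309,.2165,.17]); robot.goto([.30,.60,.25],down(-60))
a=snap("top")[215:365,290:440];cv2.imwrite("pics/boxt2.png",cv2.resize(a,None,fx=4,fy=4,interpolation=cv2.INTER_CUBIC));info()
```

```text
[0.4314 0.2166 0.022 ] grip 0.311 F [ 0.1324 -0.2576 -0.8399] t 18.7
 [0.3006 0.5993 0.2495] grip 0.998 F [ 0.5756  0.3779 -0.84  ] t 22.6
```

View pics/boxt2.png

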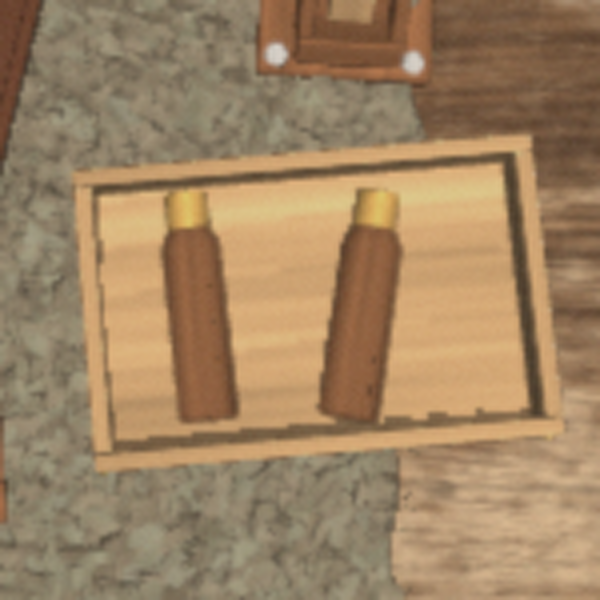

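The middle handle now lies skewed, with its ferrule end at (377,189) and butt at (350,418) in the crop. I'll regrip it with the tool yaw matched to it.

Run:
```python
from geo import *
q=lambda L:(np.array(L)+.5)/4-.5+[290,215]
u=q([(377,189),(350,418)]);f=plane("top",u[:1],.035)[0];b=plane("top",u[1:],.04)[0];d=f-b
c=(f+b)/2;c[2]=.029;y=np.degrees(np.arctan2(d[1],d[0]));v=(rz(-BY)@(c-BOX))[1]
print(c,y,v)
o=[-90,15,y];P=tcp(c,rz(y)@[1,0,0],*G1,o);vt=(rz(-BY)@(P-BOX))[1];print(vt)
sh=min(0,-.0255-vt); print("shift",sh); P=P+rz(y)@[0,sh,0]
robot.goto(P+[0,0,.12],o); robot.move_straight(P,max_speed=.12); info("at box")
robot.close_gripper(45); info("gripped"); robot.move_straight(P+[0,0,.17]); info("lifted")
to_slope(); a=snap("top")
cv2.imwrite("pics/held2.png",cv2.resize(a[130:330,300:480],None,fx=3,fy=3))
```

```text
[0.4158 0.2201 0.029 ] -6.996379794236317 -0.021608003173643437
-0.02371698911903173
shift -0.0017830108809682686
at box [0.4258 0.2173 0.021 ] grip 1.003 F [0.3975 0.0481 0.0258] t 25.3
gripped [0.4251 0.2171 0.0203] grip 0.272 F [ 0.3621  0.5144 -0.3219] t 26.4
lifted [0.4245 0.217  0.1893] grip 0.272 F [-0.1422  0.4141 -0.9784] t 27.6
above rest [0.5339 0.2241 0.1329] grip 0.273 F [ 0.4977 -0.6808 -1.2356] t 28.5
```

Run:
```python
from geo import *
lay(); info()
```

```text
0 n 1.2723474898727287 s -0.10297463039775162
1 n 0.8639627902889131 s 0.1226022524820085
2 n -0.613419852461175 s 0.36451703268364005
3 n 0.4615543220604203 s 0.0017680992085927695
4 n 12.909526380657303 s 0.027608251017051933
slid 0.002 n -0.001 12.917273656250496 6.312994485928654
 [0.5836 0.2223 0.0833] grip 0.273 F [-4.4858 -4.333  12.6522] t 32.3
```

Run:
```python
from geo import *
a=snap("top");b=snap("scene");
cv2.imwrite("pics/laid.png",np.hstack([cv2.resize(a[130:280,320:440],None,fx=3.3,fy=3.3),cv2.resize(b[130:280,320:440],None,fx=3.3,fy=3.3)]))
```

```text
(no output)
```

View pics/laid.png

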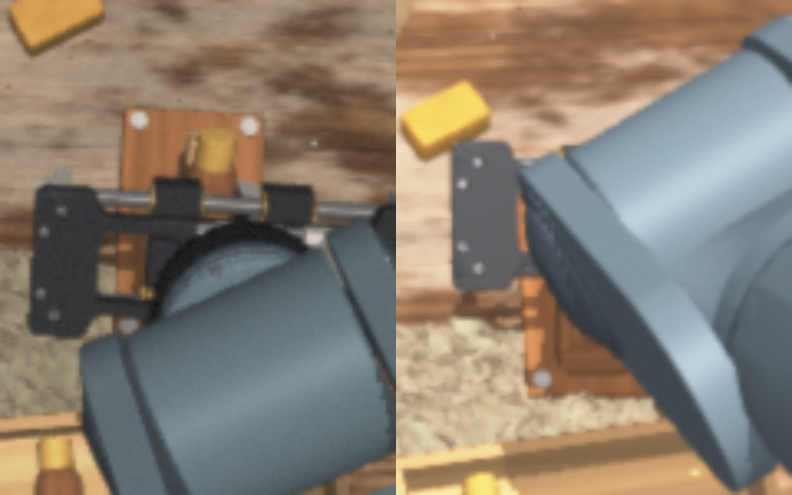

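The handle is on the slope, with its ferrule at left crop (215,150) in line with the strip. I'll ease the normal force, slide it to the stop, then release.

```bash
cat >> geo.py <<'E'
def seat_and_release(c0,n=0.0):
    robot.move_straight(tcp(SEAT+c0*UP+n*OUT,UP,*G1,SO),max_speed=.02); F0=robot.current_force()
    for j in range(10):
        robot.move_straight(tcp(SEAT+(c0-.001*(j+1))*UP+n*OUT,UP,*G1,SO),max_speed=.03)
        F=robot.current_force()-F0; print(round(c0-.001*(j+1),4),F@UP,F@OUT)
        if F@UP>5: break
    robot.let_go(); robot.hold(.3); P=np.array(robot.current_tool_pos())
    d=R.from_euler('xyz',SO,degrees=True).as_matrix()[:,1]
    robot.move_straight(P-.10*d,max_speed=.15); robot.move_straight(P-.10*d+[-.03,0.05,.12],max_speed=.25);info()
E
python3 - <<'E'
from geo import *
seat_and_release(.002)
robot.goto([.30,.60,.25],down(-60))
a=snap("top");b=snap("scene")
cv2.imwrite("pics/rel.png",np.hstack([cv2.resize(a[150:270,340:420],None,fx=4.9,fy=4.9,interpolation=2),cv2.resize(b[150:270,345:425],None,fx=4.9,fy=4.9,interpolation=2)]))
E
```

```text
0.001 3.0266477907684304 -1.5572397095565502
0.0 5.189344711956306 0.37390346237627375
 [0.4987 0.2739 0.2836] grip 1.001 F [-0.5029  0.2506 -0.7394] t 36.1
```

View pics/rel.png

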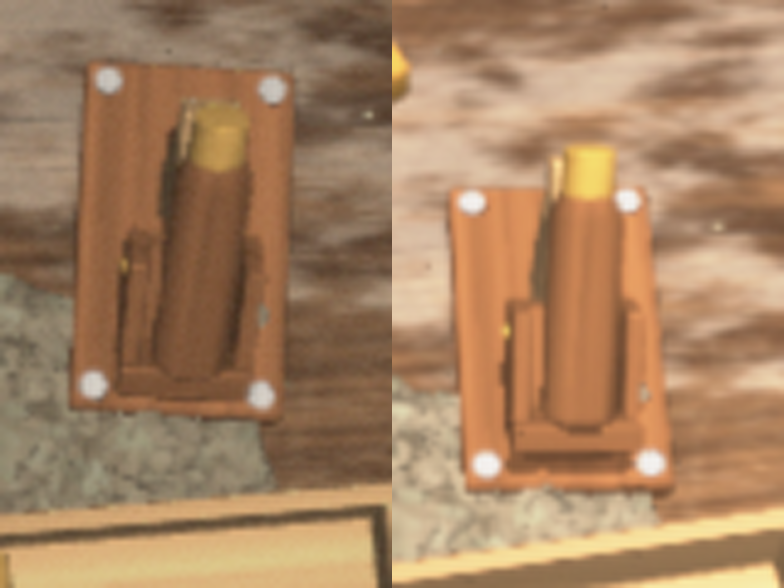

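Handle seated butt-down at the stop, resting slightly to the right between the cheeks. I'll compute its lateral offset and regrip with the new tilt.

Run:
```python
from geo import *
t=np.array([(218,105),(185,374)])/4.9+[340,150]-.4
s=(np.array([(590,148),(582,427)])-[392,0])/4.9+[345,150]-.4
E=np.array([SEAT+.05*UP+.0095*OUT,SEAT-.05*UP+.013*OUT])
print("pred",proj("top",E),proj("scene",E),"obs",t,s)
print(plane("top",t,E[0][2])[0]-E[0],plane("top",t,E[1][2])[1]-E[1]);print(plane("scene",s,E[0][2])[0]-E[0],plane("scene",s,E[1][2])[1]-E[1])
```

```text
pred [[385.1905 176.3995]
 [378.7827 228.5778]] [[385.4167 180.9677]
 [383.9714 237.2921]] obs [[384.0898 171.0286]
 [377.3551 225.9265]] [[385.0082 179.8041]
 [383.3755 236.7429]]
[ 0.0091  0.0018 -0.    ] [0.0047 0.0025 0.    ]
[ 0.0024  0.0004 -0.    ] [0.0012 0.0009 0.    ]
```

```bash
cat >> geo.py <<'E'
def regrip(dy=.001):
    P=tcp(SEAT+[0,dy,0],UP,*G2,S2O); d=R.from_euler('xyz',S2O,degrees=True).as_matrix()[:,1]
    robot.goto(P-.11*d,S2O); robot.move_straight(P,max_speed=.1); info("at seat")
    robot.close_gripper(45); info("regrip"); robot.move_straight(P+[0,0,.005],max_speed=.03); robot.move_straight(P+[0,0,.13],max_speed=.12); info("up")
def T(u,l): return tcp(TRAY+rz(TY)@[u,0,0]+[0,0,.05+l],[0,0,1],*G2,TO)
def over_tray(u): robot.goto(T(u,.10),TO); info("over tray")
def stand(u):
    robot.move_straight(T(u,.02),max_speed=.1); robot.hold(.3); F0=robot.current_force(); l=.006
    robot.move_straight(T(u,l),max_speed=.05)
    while l>-.012:
        F=robot.current_force()-F0
        if F[2]>3: break
        l-=.001; robot.move_straight(T(u,l),max_speed=.03)
    print("contact at lift",l,F); info()
E
python3 - <<'E'
from geo import *
regrip(); over_tray(.042)
a=snap("top");b=snap("scene")
cv2.imwrite("pics/ot.png",np.hstack([cv2.resize(a[110:310,240:400],None,fx=2.45,fy=2.45),cv2.resize(b[110:310,240:400],None,fx=2.45,fy=2.45)]))
E
```

```text
at seat [0.5735 0.2237 0.0776] grip 1.005 F [-0.0015  0.6187 -0.7486] t 40.7
regrip [0.5727 0.2236 0.0767] grip 0.271 F [-0.3015 -0.1959 -0.134 ] t 41.7
up [0.5721 0.2235 0.2056] grip 0.269 F [-0.7311 -0.4448 -1.534 ] t 43.2
over tray [0.6039 0.3946 0.1679] grip 0.273 F [ 0.0312 -0.0625 -0.3898] t 44.0
```

View pics/ot.png

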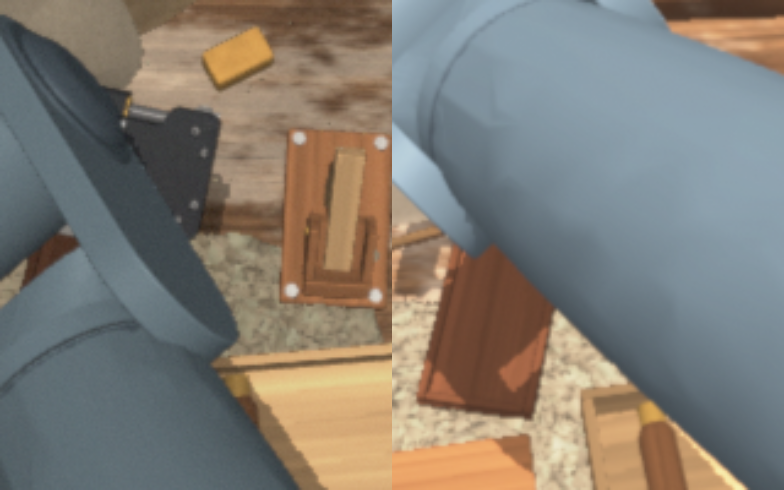

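The arm hides the handle in both views, but the grip is steady at 0.27. I'll stand it in the tray and use force to feel the floor.

```bash
cat >> geo.py <<'E'
def leave():
    robot.let_go(); robot.hold(.3); P=np.array(robot.current_tool_pos()); d=R.from_euler('xyz',TO,degrees=True).as_matrix()[:,1]
    robot.move_straight(P-.13*d,max_speed=.12); robot.goto([.30,.60,.25],down(-60)); info()
E
python3 - <<'E'
from geo import *
stand(.042); leave()
a=snap("top");b=snap("scene")
cv2.imwrite("pics/st.png",np.hstack([cv2.resize(a[130:290,230:350],None,fx=3.3,fy=3.3),cv2.resize(b[130:290,230:350],None,fx=3.3,fy=3.3)]))
q=b[190:240,370:440]
E
```

```text
contact at lift -0.001 [-2.1029 -1.2773  3.919 ]
 [0.6043 0.3954 0.0681] grip 0.269 F [-1.8799 -0.7826  3.5264] t 47.5
 [0.3005 0.5994 0.2491] grip 1.003 F [ 0.2762 -0.5464 -0.1153] t 51.4
```

View pics/st.png

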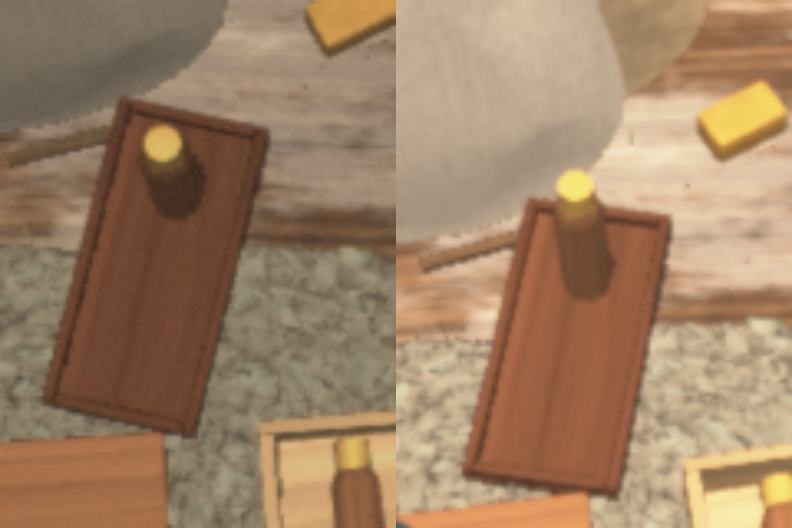

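The first handle stands upright at the far end of the tray. For the second, I'll centre it with a square squeeze at mid-length, then regrip nearer the ferrule.

Run:
```python
from geo import *
c=np.array([.4137,.2919,.029]); v=(rz(-BY)@(c-BOX))[1]; ax=rz(6)@[1,0,0]
c2=c+rz(BY)@[0,.0245-v,0]; o=down(6)
P=c2-.003*ax; P[2]=.020
robot.goto(P+[0,0,.12],o); robot.move_straight(P,max_speed=.12); robot.close_gripper(10); info("squeezed")
robot.let_go(); robot.move_straight(P+[0,0,.08])
P=tcp(c2,ax,*G1,BO); robot.goto(P+[0,0,.06],BO); robot.move_straight(P,max_speed=.12); robot.close_gripper(45); info("gripped")
```

```text
squeezed [0.4132 0.2661 0.02  ] grip 0.276 F [-0.0515  0.375   0.2285] t 55.2
gripped [0.4258 0.2674 0.0203] grip 0.27 F [ 0.9009 -0.4314  0.2396] t 59.1
```

Run:
```python
from geo import *
P=np.array(robot.current_tool_pos()); robot.move_straight(P+[0,0,.17]); info("lifted")
to_slope(); lay(); seat_and_release(.002); robot.goto([.30,.60,.25],down(-60))
a=snap("top");b=snap("scene")
cv2.imwrite("pics/rel2.png",np.hstack([cv2.resize(a[140:340,240:440],None,fx=2,fy=2,interpolation=2),cv2.resize(b[140:340,240:440],None,fx=2,fy=2,interpolation=2)]))
```

```text
lifted [0.4251 0.2672 0.1892] grip 0.272 F [-0.0937  0.0745 -1.5333] t 60.4
above rest [0.534  0.2242 0.133 ] grip 0.273 F [-0.1608 -0.4357 -0.7579] t 61.3
0 n -0.39102838935482587 s -0.37297116795005764
1 n 0.7367750291713976 s 0.24609552978458338
2 n -0.15027286973710294 s -0.1285351852051372
3 n 0.324516672562964 s -0.9160470827004148
4 n 12.634006460330081 s -0.26321907975212205
slid 0.002 n -0.001 12.729839703312226 4.860066424341929
0.001 1.9384712712945567 1.5445837737112023
0.0 5.279776806610646 0.22297900014323016
 [0.4987 0.274  0.2836] grip 1.003 F [ 0.5869 -1.016  -0.6741] t 68.7
```

View pics/rel2.png

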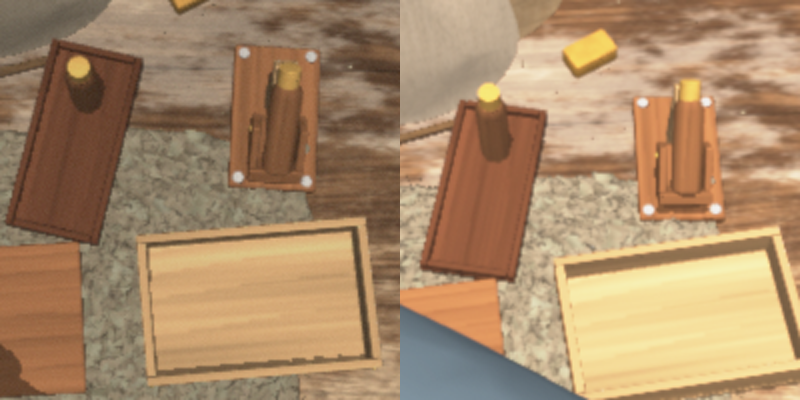

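The second handle is seated on the rest and the box is empty. I'll regrip it and stand it at the near end of the tray.

Run:
```python
from geo import *
regrip(); over_tray(-.042); stand(-.042); leave()
robot.move_joints([64.28,14.043,89.255,0,76.702,-9.975])
a=snap("top","fin_t");b=snap("scene","fin_s");info()
cv2.imwrite("pics/fin.png",np.hstack([a[130:430,180:450],b[130:430,180:450]]).repeat(1,0))
i=np.hstack([a[130:380,180:445],b[130:380,180:445]]);cv2.imwrite("pics/fin.png",cv2.resize(i,None,fx=1.5,fy=1.5))
```

```text
at seat [0.5734 0.2237 0.0775] grip 1.002 F [-0.3377  0.1664  0.3573] t 73.3
regrip [0.5726 0.2236 0.0767] grip 0.271 F [-0.6222 -0.0301 -0.7185] t 74.3
up [0.5721 0.2235 0.2056] grip 0.275 F [-0.635  -0.0616 -0.5278] t 75.8
over tray [0.522  0.4118 0.1682] grip 0.271 F [0.9921 0.1143 0.4443] t 76.7
contact at lift -0.001 [-2.7585 -2.6092  4.8008]
 [0.522  0.4125 0.068 ] grip 0.274 F [-2.4086 -1.6218  4.0117] t 80.1
 [0.3003 0.5992 0.2488] grip 1.002 F [ 0.7555 -0.542  -0.3561] t 83.7
 [0.1784 0.6256 0.2063] grip 1.001 F [-0.1166  0.0001 -0.1288] t 84.5
```

View pics/fin.png

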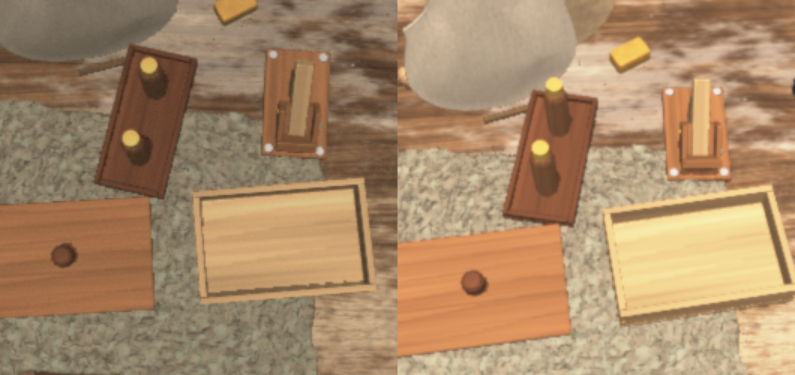

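Both handles stand upright and well apart in the tray. The lid's knob is at about (222,301) in the full top view. Now I'll fit the lid and box rectangles for the refit.

Run:
```python
from geo import *
def comp(m,seed):
    n,l=cv2.connectedComponents(m);return (l==l[seed[1],seed[0]]).astype(np.uint8)
def rect(n,im,seed,z,tol,zr=None):
    hsv=cv2.cvtColor(cv2.GaussianBlur(im,(3,3),0),cv2.COLOR_BGR2HSV).astype(int)
    s=hsv[seed[1]-4:seed[1]+5,seed[0]-4:seed[0]+5].reshape(-1,3).mean(0)
    m=(np.abs(hsv-s)<tol).all(2).astype(np.uint8); m=cv2.morphologyEx(m,cv2.MORPH_OPEN,np.ones((3,3)))
    c=comp(m,seed); cs,_=cv2.findContours(c,0,2); k=max(cs,key=cv2.contourArea).reshape(-1,2)
    k=cv2.convexHull(k).reshape(-1,2)
    P=plane(n,k,z); r=cv2.minAreaRect((P[:,:2]*1000).astype(np.float32)); print(n,seed,"hsv",s,"rect",r)
for n,f in(("top","fin_t"),("scene","fin_s")):
    im=cv2.imread(f"pics/{f}.png")
    K=proj(n,[[.375,.48,.045]])[0]; L=proj(n,[[.375,.52,.02]])[0].astype(int)
    rect(n,im,L,.020,[5,60,45])
    w=int(K[0])-25,int(K[1])-25; g=im[w[1]:w[1]+50,w[0]:w[0]+50]; m=(g[...,2]<140).astype(np.uint8)
    cs,_=cv2.findContours(m,0,2);k=max(cs,key=cv2.contourArea);(x,y),r=cv2.minEnclosingCircle(k);print(n,"knob px",x+w[0],y+w[1],r,plane(n,[(x+w[0],y+w[1])],.044 if n=="top" else .041))
    B=proj(n,[rz(BY)@[-.061,0,0]+BOX+[0,0,.05]])[0].astype(int); rect(n,im,B,.05,[8,60,50])
```

```text
top [208 310] hsv [ 12.1111 141.0864 156.5309] rect ((392.84912109375, 495.19677734375), (136.55319213867188, 206.29702758789062), 4.427257061004639)
top knob px 222.3333339691162 299.6666669845581 8.975374221801758 [[0.3935 0.4927 0.044 ]]
top [372 326] hsv [ 16.9753  99.5062 165.284 ] rect ((545.11474609375, 325.21337890625), (852.9439086914062, 1174.666259765625), 3.274679183959961)
scene [216 331] hsv [ 12.0247 148.9012 213.5432] rect ((391.59527587890625, 494.781982421875), (135.9644012451172, 204.45465087890625), 4.397200107574463)
scene knob px 231.15384674072266 318.9230766296387 7.968231678009033 [[0.3888 0.4924 0.041 ]]
scene [388 329] hsv [ 19.1605 105.5309 224.8765] rect ((550.4024658203125, 390.709716796875), (1191.9119873046875, 847.2407836914062), 41.79549789428711)
```

The lid has been knocked to about (0.392, 0.494), yaw 4.4°. I'll get a second box estimate from the open-box corners in the earlier crop: (76,172), (530,135), (565,428), (97,468).

Run:
```python
from geo import *
u=(np.array([(76,172),(530,135),(565,428),(97,468)])+.5)/4-.5+[290,215]
q=plane("top",u,.05);a=q[0]+q[1]-q[2]-q[3];b=q[0]+q[3]-q[1]-q[2]
print(q.mean(0),np.degrees(np.arctan2(a[1],a[0])),np.degrees(np.arctan2(b[1],b[0]))-90,np.linalg.norm(a)/2,np.linalg.norm(b)/2)
k=np.array([.3915,.494])
# centre knob along lid y first, light squeeze, then grip along lid x
robot.goto([*k,.13],down(4.4)); robot.move_straight([*k,.026],max_speed=.12); robot.close_gripper(5); info("sq"); robot.let_go()
robot.move_straight([*k,.11]); robot.goto([*k,.11],down(4.4-90)); robot.move_straight([*k,.0235],max_speed=.12)
robot.close_gripper(40); info("grip"); robot.move_straight([*k,.14],max_speed=.1); info("up")
```

```text
[0.4157 0.2414 0.05  ] 5.65841791733504 5.892558510553599 0.12630589936253142 0.19799479679617354
sq [0.3915 0.4941 0.026 ] grip 0.273 F [ 0.2095 -0.0158 -0.4917] t 87.5
grip [0.3916 0.494  0.0235] grip 0.257 F [ 1.3505  0.4895 -0.2973] t 92.8
up [0.391  0.4936 0.1389] grip 0.256 F [ 0.7542 -0.031  -2.6517] t 94.1
```

Run:
```python
from geo import *
o=down(5.7-90);B=np.array([.415,.2415])
robot.move_straight([.40,.40,.15],max_speed=.2)
robot.goto([*B,.14],o); info("over"); robot.move_straight([*B,.078],max_speed=.1); robot.hold(.4); F0=robot.current_force(); info("pre")
for z in np.arange(.074,.0604,-.0015):
    robot.move_straight([*B,z],max_speed=.03); F=robot.current_force()-F0; print(round(z,4),F,robot.current_moment())
    if F[2]>4: break
info()
```

```text
over [0.4154 0.2426 0.1404] grip 0.262 F [-0.5646  0.9798 -1.6978] t 95.4
pre [0.4152 0.2415 0.0783] grip 0.259 F [ 0.2324  0.5351 -2.0746] t 96.5
0.074 [-0.0139 -1.0301 -0.8109] [-0.0578  0.0493 -0.011 ]
0.0725 [ 0.0649 -0.5492  0.2602] [-0.0687  0.0402 -0.0146]
0.071 [-0.2257 -0.7313 -0.237 ] [-0.0775  0.0554  0.0307]
0.0695 [-0.0943 -1.0238  0.2604] [-0.0832  0.0044 -0.0506]
0.068 [-0.3458 -0.6044  0.5705] [-0.0531  0.0227  0.0261]
0.0665 [-0.5929 -0.6052 -0.532 ] [-0.0419  0.0218 -0.0069]
0.065 [-0.6651 -0.6321 -0.7474] [-0.1266  0.068   0.0588]
0.0635 [-0.2023 -0.2694 -0.4058] [-0.0562  0.0502  0.0074]
0.062 [-0.0598 -0.9535  0.2236] [-0.0893  0.0076  0.0311]
0.0605 [-2.6373 -0.2193  7.685 ] [-0.3239  0.617   0.0097]
 [0.4152 0.2416 0.0613] grip 0.259 F [-2.4049  0.3158  5.6105] t 99.1
```

It went in with no resistance until the home height. I'll release and check.

Run:
```python
from geo import *
robot.let_go(); robot.move_straight([.415,.2415,.18]); robot.move_joints([64.28,14.043,89.255,0,76.702,-9.975])
a=snap("top","end_t");b=snap("scene","end_s");info()
i=np.hstack([a[140:350,240:445],b[140:350,240:460][:, :205]]);cv2.imwrite("pics/end.png",cv2.resize(i,None,fx=1.9,fy=1.9,interpolation=2))
```

```text
[0.1775 0.6251 0.2055] grip 0.999 F [-0.0472 -0.3794 -0.3345] t 102.9
```

View pics/end.png

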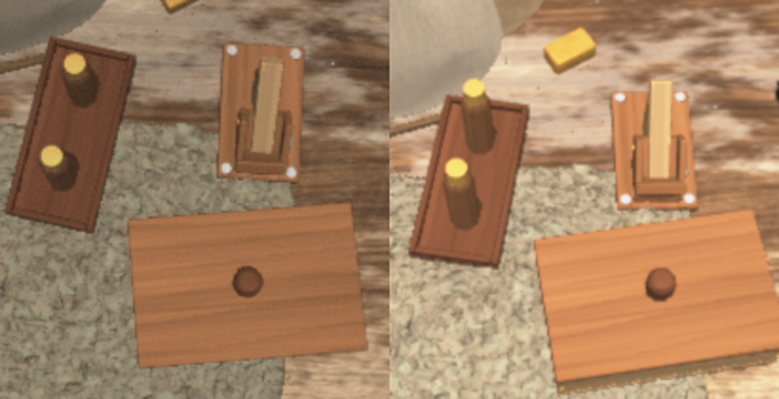

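The lid sits square on the box with its knob at (248,281) in the left half, and both handles are standing. As a check, I'll compare the lid's pixels with the start picture, then hand in.

Run:
```python
from geo import *
for n in("top","scene"):
    f=lambda p:cv2.cvtColor(cv2.imread(p),cv2.COLOR_BGR2GRAY)[240:350,300:455].astype(np.float32)
    a,b=f(f"pics/{n}0.png"),f(f"pics/end_{n[0]}.png")
    print(n,cv2.phaseCorrelate(a,b,cv2.createHanningWindow(a.shape[::-1],cv2.CV_32F)),np.abs(a-b).mean(),np.percentile(np.abs(a-b),99))
robot.close_job()
```

```text
top ((0.21463345398336742, -0.21659364525874736), 0.9576073199510574) 1.9326686 11.509766
scene ((0.0582200914219726, -0.2958014697886071), 0.9880002797643344) 1.0903813 12.0
the job is handed in; nothing more can be done
```

The job is done and handed in at about 103 s on the robot clock. Two handles were in the box. Each was laid butt-down against the stop on the rest, let go, taken again with a new grip and stood ferrule-up in the tray. The lid is back on the box.

**Final checks**
- **Handles:** the last pictures show both standing upright, placed about 84 mm apart centre to centre.
- **Lid:** it met no resistance until its home height. It appears within 0.3 px (about 0.5 mm) of its starting place in both cameras.

**What went wrong or disagreed**
- **Skewed first grip:** my first grip on the first handle was about 12° off. I carried it as far as above the rest, set it back in the box without laying it, and regripped it squarely.
- **Lid moved:** while it was off, the lid ended up about 2 cm from where I had set it on the mat. I measured it again before picking it up.
- **Heights:** heights measured from the two views came out mostly 3–9 mm below the stated ones (about 15 mm at the top of the slope). I used the stated heights. Contact on the slope, the tray floor and the lid agreed with them to about 1 mm.

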